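# Set the guide of a mat-board jig with a feeler

## Task

Set the guide of the mat-board jig to the feeler: slide the feeler's blade into the gap between the steel rail and the blue fence until its foot meets the rail or nearly so, let go, and push the fence up gently until it is snug on the blade. Then draw the feeler straight out, feeling a light drag from the fence as it comes, and stand it back on the cork mat, leaving the fence where the feeler set it. Never force the feeler in the jig, and leave the paint palette, the bottle and the brush alone.

Things in the scene. Friction and masses are not known exactly. Their poses are not given: they have to be found in the camera images.
- jig: mat-board jig fixed on the table: aluminium plate 180 x 130 x 12 mm with a steel rail and a blue fence. Origin: centre of the plate's underside; x along the gap, away from its mouth; y from fence to rail; z up. Plate bare in front of the mouth (x -90 to -10 mm)
- rail: fixed steel rail 28 mm high, 20 mm thick, faced with a brass strip that gives a little (10 N/mm) when pressed. Origin: at the mouth of the gap, on the line of the strip's face (jig y = +15 mm), at the rail's front end (jig x = -10 mm), at plate height; axes as the jig's. Rail and fence run to jig x = +80 mm; the first 10 mm of both flare outwards about 6 mm as a lead-in
- fence: blue fence, a bar 82 mm long plus lead-in, 22 mm thick, 28 mm high, top 40.5 mm above the table. Origin: on its inner face at plate height, at jig x = 0; axes as the jig's. Slides only along jig y, takes about 5 N to move either way (so about 10 N in all closes it snugly), stays where left. Starts 9 to 15 mm from the rail; travel ends 2.5 mm from it
- fence_face (a point): centre of the fence's inner face (jig x = 39 mm, 26.5 mm above the table). The gap is 15 mm minus this point's y in the jig's frame
- fence_back (a point): centre of the fence's outer face, where it can be pushed (jig x = 39 mm, 26.5 mm above the table, 22 mm behind the inner face)
- feeler: feeler: orange foot with upright round post to grasp, and a steel blade on edge. Origin: underside below the post's axis; x along the blade to its tip. Foot x -20 to +45 mm, 30 mm wide, 10 high; its front meets the rail's end when fully in. Blade 5 mm thick, x 45 to 125, 3 to 25 mm above the underside, tapered tip; yields sideways 0.5 N/mm, at most 5 mm; spoilt if the fence bears on it with over 8 N. About 0.2 kg
- feeler_post (a point): centre of the feeler's post, half-way up (post 18 mm across, from 10 to 55 mm above the underside; this point is 32.5 mm above the underside)
- blade_tip (a point): tip of the feeler's blade, mid-height (125 mm ahead of the post's axis, 14 mm above the underside). With the fence snug and the foot off the plate, drawing the blade out takes a steady pull of about 3 to 6 N; with a loose fence under 1 N
- mat: cork mat 180 x 120 x 4 mm, fixed, on which the feeler stands at the start and must stand at the end. Origin: centre of its underside; x along its long side
- palette: bystander: white paint palette 100 x 180 x 18 mm with coloured paint pans; origin at the centre of its underside
- bottle: bystander: closed amber bottle 60 mm across, 150 mm high; origin at the centre of its underside
- brush: bystander: paint brush 200 mm long lying on the table; origin under its middle
Not all that is in view belongs to the job. Several things look just like the jig: the one meant starts farthest to the robot's left. There is more than one size of the feeler; the one meant has the size given above.

How it is judged:
On the way, in this order (a step that is already met when the one before it is completed fails the run):
1. the blade is in the gap, its shoulder no more than 15 mm short of the rail's front end, the foot standing on the plate (x of blade_tip in the frame of jig above 0.055 m and y of blade_tip in the frame of jig between -0.002 and 0.016 m and height (world z) of blade_tip below 0.034 m), for 0.2 s.
2. the fence is snug on the blade: it presses on it with 1.5 N or more, the fingers off the feeler, the gap no wider than 6.5 mm (x of blade_tip in the frame of jig above 0.05 m and y of blade_tip in the frame of jig between -0.002 and 0.016 m and height (world z) of blade_tip below 0.034 m and y of fence_face in the frame of jig above 0.0085 m and contact force between feeler and fence above 1.5 N and contact force between the fingers and feeler below 0.1 N), for 0.2 s.
3. as the feeler is drawn out by 20 to 60 mm, the fence still bears on the blade (1 N or more), so that it drags (x of blade_tip in the frame of jig between 0.01 and 0.05 m and y of blade_tip in the frame of jig between -0.002 and 0.016 m and height (world z) of blade_tip below 0.034 m and y of fence_face in the frame of jig above 0.0085 m and contact force between feeler and fence above 1 N), for 0.1 s.
At the end, for the whole second after the job is handed in: the gap between fence and rail is 3.7 to 6.5 mm (the blade is 5 mm), and the feeler stands upright, released and at rest, on its foot with its post over the cork mat (y of fence_face in the frame of jig between 0.0085 and 0.0113 m and x of feeler_post in the frame of mat between -0.09 and 0.09 m and y of feeler_post in the frame of mat between -0.06 and 0.06 m and height (world z) of feeler_post below 0.042 m and angle between feeler_post's own z axis and vertical below 0.12 rad and linear speed of feeler below 0.02 m/s); the robot touches nothing.
It fails at once if the fence and the feeler pressed together with more than 8 N (contact force between feeler and fence above 8 N).
It fails at once if the feeler pressed against the rail with more than 20 N (contact force between feeler and rail above 20 N).
It fails at once if the palette shifted by more than 15 mm (distance of palette from where it was at the start of the episode above 0.015 m).
It fails at once if the bottle shifted by more than 15 mm (distance of bottle from where it was at the start of the episode above 0.015 m).
It fails at once if the brush shifted by more than 15 mm (distance of brush from where it was at the start of the episode above 0.015 m).
It also fails if it takes over 72 s, if anything falls off the work surface, if the arm or the gripper's body presses on something with over 40 N, if the wrist force passes 120 N, or if a joint passes its speed limit or range.

## Robot

A 7-joint arm with a two-finger parallel gripper is mounted at the origin on the work surface. World frame = base frame: x ahead of the robot, y to its left, z up, the work surface at z = 0. Lengths are in m, angles in rad, forces in N, time in s.
With the tool pointing down it reaches from about 0.425 to 0.875 m from the base axis. Payload 8.4 kg.
Tool frame: the origin (TCP) lies on the front face of the gripper's body, between the roots of the fingers; the fingertips stand 70 mm ahead of it and the grasp point (between the pads) lies pinch_z ahead of it (pinch_z is the distance from the TCP to the grasp point, in m); z points along the fingers, y is the direction in which the jaws open and shut (so a half turn about z gives the same grasp; the last joint's range is limited). The gripper opens to 87 mm and grips with 3 to 60 N. Pads are 19 mm wide; open, the fingers measure 117 mm over their backs; the gripper's body (75 mm by 190 mm) begins 51 mm behind the grasp point.
Start: joints at [1.214, 0.333, 0.04, 1.465, -0.013, 1.343, -0.059], TCP at [0.166, -0.628, 0.292] pointing down, gripper open.
Joint ranges: [-2.58, 2.58], [-0.38, 2.09], [-1.3, 1.39], [0.25, 2.4], [-1.5, 4.64], [0.08, 2.09], [-2.65, 2.65]. Speed limits (rad/s): [2.22, 2.22, 2.79, 2.79, 3.14, 3.14, 3.14].

## Interface

Orientations are given as a unit quaternion [x, y, z, w].
In Python, from bench import sense, get_image, camera_info, job_done, spot_in, mark_of, pinch_z gives the robot as it stands. The module is installed in compiled form; this text tells all that it offers.
- The arm moves only by the tool servo_tool, never from a script. Its argument "plan" is a list of rows, each a list of 5 numbers: the opening, from -1 (shut) to 1 (fully open), so that 0 is half open, then the shift along the tool's x, y, z in cm, then the turn about the tool's z in rad. In form: [[fingers, dx, dy, dz, yaw], ...]. A call has 1 to 5 rows; each row shifts and turns the pose as measured when the row begins, along the tool's axes as they then stand; what a row does not reach is not made up. A row lasts 1/12 s, in which the tool goes at most 41.7 mm and 7.16 degrees, less where a joint would pass 70% of its speed; a pose out of reach is approached as far as the arm can. A call is refused whole if a number of a shift passes 4.17 or a number of a turn 0.125, either way. A call with a gripper value outside its range is refused whole. The fingers move at their own pace and stop on an object; "force" is the grip in N (left out, the last holds). Time passes only in rows, so rows that do not move let the fingers close. It gives the time, the measured TCP pose, the force and the opening at its end, in the units of the state.
- sense(): the state, without advancing time (a new reading comes with each control period).
- get_image(name): name is "scene" or "top" or "wrist"; returns (picture, depth): 400x640x3 uint8, red, green, blue; 400x640 float32, m along the optical axis (not along the pixel's ray), 0 where there is no reading.
- camera_info(name): a dict with "fx", "fy", "cx", "cy" (pixels), "R" (3x3) and "t" (3): a world point X has camera coordinates R X + t; the wrist camera has in their place "tool_from_camera" (4x4, takes a point from camera to tool coordinates, whose origin is the TCP and whose axes are the flange's). Camera axes: x right, y down, z forward; pixel columns grow to the right and rows downward; lengths in m; the calibration is good to about 2 mm. A picture is of the moment at which its call begins: read the wrist's pose just before it. camera_info takes no time and is no camera call.
- job_done(): hands the job in, once; it reports no verdict.
Trained networks look in the newest picture that a camera, given by its name, has taken for a name from the list of things; names that differ only in an ending like _2 or _b are one class to them, and where a whole thing is asked for, a point or a joint stands for the part that bears it (a point fixed in the world has none). Each returns a list of dicts, best first, with "p" (0 to 1); they miss things now and then, are a little off and sometimes report something else, mostly with a low value. They report only what shows in the picture. A call takes as long as a camera call. They do not tell look-alikes from the thing itself.
- spot_in(thing, camera): "position" ([x, y, z] in m, in world coordinates, good to about 4 mm: the middle of the surface that is visible of it).
- mark_of(thing, camera): "position" ([x, y, z] in m, in world coordinates, good to about 4 mm: a listed point, or the origin of a listed thing).
The state is a dict: "t": time; "q": joint angles; "qvel": joint speeds; "joint_torque": joint torques, N m; "tcp_pos": TCP position; "eef_rot": TCP orientation; "contact_force": force on the tool from outside, world axes, zero at the start; "torque": the same for the moment, N m; "opening": finger opening in m.
Only numpy, scipy, OpenCV 4.12 (cv2) and the standard library are available. Lean on these libraries where they do the work, as an engineer would, in place of code of your own. Each camera call takes 0.05 s, during which the arm holds its last target. There are 200 camera calls.

## Working session

There is one attempt and no reset: what is moved stays moved. The work goes in short steps, Python scripts to look and compute and a tool call to move; the robot and the scene stay as the last step left them, time stands still between calls to the robot, and variables do not carry over. Pictures are saved under pics/ and viewed, on a budget of 10 in all, crops included, one or two more only if the job needs it, and the job is handed in when it is done.

Besides the shell and the picture viewer there is one more tool, called after "Request:" in YAML: its name, and indented under it one key for each argument. servo_tool: Moves the arm, as the interface text tells. Its arguments: {"type":"object","properties":{"plan":{"type":"array"},"force":{"type":"number"}},"required":["plan"]}

```bash
mkdir -p pics
cat > h.py <<'E'
import numpy as np, cv2
from bench import *
from scipy.spatial.transform import Rotation as R
def snap(n,f=None):
    s=sense(); im,d=get_image(n)
    if f: cv2.imwrite('pics/'+f,cv2.cvtColor(im,cv2.COLOR_RGB2BGR))
    return s,im,d
def cloud(n,s,d):
    c=camera_info(n); v,u=np.indices(d.shape)
    P=np.stack([(u-c['cx'])/c['fx']*d,(v-c['cy'])/c['fy']*d,d],-1)
    if 'R' in c: W=(P-np.array(c['t']))@np.array(c['R'])
    else:
        T=np.array(c['tool_from_camera']); W=P@T[:3,:3].T+T[:3,3]
        W=W@R.from_quat(s['eef_rot']).as_matrix().T+s['tcp_pos']
    W[d==0]=np.nan
    return W
E
python3 - <<'E'
from h import *
s=sense(); print(s,pinch_z)
for n in('top','scene'):
    s,im,d=snap(n,n+'1.png'); np.savez(n+'1.npz',im=im,d=d)
    for t in('jig','feeler','mat','feeler_post','blade_tip','fence_back','palette','bottle','brush'):
        print(n,t,[(np.round(r['position'],3).tolist(),round(r['p'],2)) for r in mark_of(t,n)])
E
```

```text
{'t': 0.0, 'q': array([ 1.21380404,  0.33388641,  0.03987221,  1.46629776, -0.01336752,
        1.34330893, -0.05848434]), 'qvel': array([-7.85136339e-04,  5.26530316e-04,  2.92517198e-04,  1.26581496e-03,
        1.26454926e-04, -6.04198084e-05, -6.55249698e-04]), 'joint_torque': array([ 3.98572511e-04, -6.56356072e+01,  1.33522891e+00, -4.03811681e+01,
       -5.97855309e-02,  4.45906213e-02,  1.44424516e-04]), 'tcp_pos': array([ 0.16558969, -0.62816936,  0.29136205]), 'eef_rot': array([ 9.91703609e-01,  1.28542923e-01, -1.74623805e-04, -7.98670872e-04]), 'contact_force': array([ 0.54619005,  0.29753477, -0.26881847]), 'torque': array([-0.00240052,  0.02357939,  0.06435398]), 'opening': 0.08714603069901955} 0.051
top jig [([0.706, -0.438, -0.001], 0.91), ([0.226, -0.277, 0.004], 0.88), ([0.584, -0.035, 0.0], 0.64), ([0.584, -0.033, 0.01], 0.44), ([0.576, -0.023, 0.012], 0.33)]
top feeler [([0.443, 0.292, -0.001], 0.96), ([0.288, 0.279, 0.002], 0.86)]
top mat [([0.5, 0.29, -0.001], 0.92)]
top feeler_post [([0.448, 0.29, 0.034], 0.79), ([0.289, 0.284, 0.045], 0.56)]
top blade_tip [([
[... 290 characters left out ...]
0.9)]
scene jig [([0.587, -0.037, -0.002], 0.71), ([0.227, -0.279, -0.001], 0.59), ([0.708, -0.436, -0.002], 0.56)]
scene feeler [([0.449, 0.291, 0.006], 0.85), ([0.286, 0.281, -0.003], 0.84)]
scene mat [([0.496, 0.285, 0.001], 0.84)]
scene feeler_post [([0.443, 0.294, 0.039], 0.67), ([0.29, 0.282, 0.042], 0.67), ([0.626, -0.063, 0.023], 0.65)]
scene blade_tip [([0.169, 0.161, 0.019], 0.58), ([0.57, 0.272, 0.02], 0.48), ([0.491, -0.284, 0.0], 0.38)]
scene fence_back [([0.625, -0.061, 0.025], 0.91), ([0.739, -0.471, 0.025], 0.85), ([0.266, -0.305, 0.024], 0.67)]
scene palette [([0.486, -0.285, 0.0], 0.8)]
scene bottle [([0.76, 0.246, 0.003], 0.88)]
scene brush [([0.742, -0.178, 0.002], 0.87)]
```

View pics/top1.png

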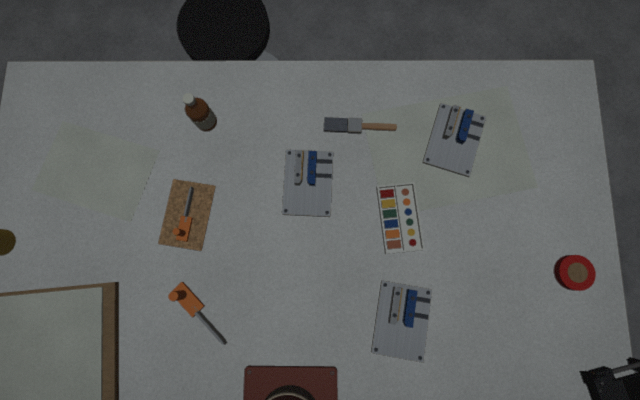

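Run:
```python
from h import *
z=np.load('top1.npz'); im=z['im']; d=z['d']; W=cloud('top',None,d)
hsv=cv2.cvtColor(im,cv2.COLOR_RGB2HSV)
x,y,h=W[...,0],W[...,1],W[...,2]
def rect(m,n):
    p=W[m][:,:2].astype(np.float32); print(n,len(p),cv2.minAreaRect(p*1000), 'z',np.nanmedian(h[m]))
blue=(hsv[...,0]>95)&(hsv[...,0]<125)&(hsv[...,1]>100)
box=(x>.45)&(x<.72)&(y>-.18)&(y<.1)
rect(blue&box&(h>.034)&(h<.046),'fence')
rect(~blue&box&(h>.034)&(h<.046),'rail')
rect(~blue&box&(h>.007)&(h<.017),'plate')
org=(hsv[...,0]<20)&(hsv[...,1]>130)
fb=(x>.4)&(x<.62)&(y>.2)&(y<.38)
rect(fb&(h>.045)&(h<.07),'post')
rect(org&fb&(h>.008)&(h<.02),'foot')
rect(~org&fb&(h>.022)&(h<.035),'blade')
v,u=np.where(box|fb);print(u.min(),u.max(),v.min(),v.max())
b=cv2.resize(im[v.min():v.max(),u.min():u.max()],None,fx=3,fy=3)[...,::-1];print(b.shape);cv2.imwrite('pics/crop1.png',b[:600,:800])
```

```text
fence 230 ((619.1698608398438, -47.619869232177734), (20.35873031616211, 89.93358612060547), 87.5357437133789) z 0.041095700114178235
rail 296 ((620.1497192382812, -30.108863830566406), (55.267784118652344, 91.02188110351562), 87.39298248291016) z 0.04094698252866932
plate 2518 ((585.362548828125, -17.322525024414062), (167.610107421875, 179.80221557617188), 87.95897674560547) z 0.012741355413918984
post 55 ((445.375244140625, 291.5371398925781), (16.678537368774414, 16.800962448120117), 23.45335578918457) z 0.05889755786108687
foot 235 ((458.28271484375, 290.33770751953125), (31.242328643798828, 65.03398895263672), 80.14657592773438) z 0.014845045690053217
blade 92 ((530.186767578125, 279.3367919921875), (6.779239654541016, 79.0108413696289), 81.25211334228516) z 0.02859849424271554
150 361 136 250
(342, 633, 3)
```

Top view: jig look-alikes are at pixels (308,183), (457,140) and (402,320). The leftmost, at (308,183), is the one meant. Feelers are at (183,230) on the mat, about 125 mm long, and (185,298), which is larger. I take the one on the mat, whose measured foot of 65x31 mm fits. I'll check it in the wrist view once above it.

Request:
servo_tool:
  plan:
    - [1,2.5,-2.5,0,0.105]
    - [1,2.5,-2.5,0,0.105]
    - [1,2.9,-2.9,0,0.105]
    - [1,2.9,-2.9,0,0.1]
    - [1,2.9,-2.9,0,0]

```text
t: 1.42
tcp_pos: [0.2895, -0.4904, 0.2904]
eef_rot: [0.995, -0.097, -0.002, 0.001]
contact_force: [0.3, -0.6, -0.1]
opening: 0.0868
```

Request:
servo_tool:
  plan:
    - [1,2.9,-2.9,0,0]
    - [1,2.9,-2.9,0,0]
    - [1,2.9,-2.9,0,0]
    - [1,2.5,-3.2,0,0]
    - [1,0.5,-4.1,0,0]

```text
t: 1.83
tcp_pos: [0.4408, -0.3529, 0.2906]
eef_rot: [0.995, -0.098, -0.001, 0.003]
contact_force: [-0.3, 0.8, 0.3]
opening: 0.087
```

```bash
cat >> h.py <<'E'
def yaw(s=None):
    s=s or sense(); x=R.from_quat(s['eef_rot']).as_matrix()[:,0]; return np.arctan2(x[1],x[0])
def go(goal,yawgoal):
    s=sense(); M=R.from_quat(s['eef_rot']).as_matrix(); a=yaw(s)
    print('t',round(s['t'],2),'tcp',s['tcp_pos'].round(4),'yaw',round(np.degrees(a),2),'F',s['contact_force'].round(1),'op',round(s['opening'],4))
    print('tool shift cm now axes',(M.T@(np.array(goal)-s['tcp_pos'])*100).round(2),'turn',round(a-np.radians(yawgoal),3))
    print('tilt',M[:,2].round(4))
E
python3 -c "
from h import *
go([.4454,.2915,.2],-9)"
```

```text
t 1.83 tcp [ 0.4408 -0.3529  0.2906] yaw -11.3 F [-0.3  0.8  0.3] op 0.087
tool shift cm now axes [-12.16 -63.33   8.72] turn -0.04
tilt [-0.0018 -0.0052 -1.    ]
```

Request:
servo_tool:
  plan:
    - [1,0,-4.15,0,0]
    - [1,0,-4.15,0,0]
    - [1,0,-4.15,0,0]
    - [1,0,-4.15,0,0]
    - [1,0,-4.15,0,0]

```text
t: 2.25
tcp_pos: [0.4822, -0.1484, 0.2896]
eef_rot: [0.995, -0.098, 0.0, 0.003]
contact_force: [1.0, 0.2, 0.6]
opening: 0.0868
```

Request:
servo_tool:
  plan:
    - [1,-0.5,-4.1,0,0]
    - [1,-0.5,-4.1,0,-0.04]
    - [1,-0.8,-4.0,0,0]
    - [1,-1,-4.0,0,0]
    - [1,-1,-4.0,0,0]

```text
t: 2.67
tcp_pos: [0.4789, 0.0593, 0.2896]
eef_rot: [0.997, -0.077, 0.002, 0.003]
contact_force: [1.0, 0.2, 0.1]
opening: 0.0871
```

Request:
servo_tool:
  plan:
    - [1,-1.5,-3.8,0.5,0]
    - [1,-1.5,-3.8,0.5,0]
    - [1,-1.5,-3.5,1,0]
    - [1,-1,-3.2,1.5,0]
    - [1,-1,-2,1.5,0]

```text
t: 3.08
tcp_pos: [0.4383, 0.2402, 0.2423]
eef_rot: [0.997, -0.075, 0.008, 0.001]
contact_force: [1.0, -0.8, -0.5]
opening: 0.0867
```

```bash
python3 -c "
from h import *
go([.4454,.2915,.2],-9)"
```

```text
t 3.08 tcp [0.4383 0.2402 0.2423] yaw -8.57 F [ 1.  -0.8 -0.5] op 0.0867
tool shift cm now axes [-0.13 -5.19  4.22] turn 0.007
tilt [ 0.0155 -0.0033 -0.9999]
```

Request:
servo_tool:
  plan:
    - [1,0,-2.5,1,0]
    - [1,0,-1.8,0.5,0]
    - [1,0,-0.5,0.5,0.005]
    - [1,0,0,0,0]
    - [1,0,0,0,0]

```text
t: 3.5
tcp_pos: [0.4411, 0.295, 0.2191]
eef_rot: [0.997, -0.073, 0.006, 0.001]
contact_force: [-1.1, -0.9, -0.2]
opening: 0.0869
```

Run:
```python
from h import *
go([.4454,.2915,.095],-9)
s,im,d=snap('wrist','w1.png'); W=cloud('wrist',s,d); h=W[...,2]
hsv=cv2.cvtColor(im,cv2.COLOR_RGB2HSV)
x,y=W[...,0],W[...,1]
def rect(m,n):
    p=W[m][:,:2].astype(np.float32)*1000
    if len(p)>3: print(n,len(p),cv2.minAreaRect(p),np.nanmedian(h[m]),p.mean(0))
org=(hsv[...,0]<20)&(hsv[...,1]>130)
fb=(x>.4)&(x<.62)&(y>.2)&(y<.38)
rect(fb&(h>.05)&(h<.066)&org,'post')
rect(org&fb&(h>.008)&(h<.02),'foot')
rect(~org&fb&(h>.022)&(h<.035),'blade')
for t in('feeler_post','blade_tip','feeler'): print(t,[(np.round(r['position'],3).tolist(),round(r['p'],2)) for r in mark_of(t,'wrist')])
```

```text
t 3.5 tcp [0.4411 0.295  0.2191] yaw -8.32 F [-1.1 -0.9 -0.2] op 0.0869
tool shift cm now axes [ 0.32  0.28 12.42] turn 0.012
tilt [ 0.0124 -0.0024 -0.9999]
post 298 ((446.1373596191406, 291.4385986328125), (17.04931640625, 17.01953887939453), 9.079386711120605) 0.05845865558342375 [446.84216 291.3779 ]
foot 1192 ((458.52423095703125, 289.5721740722656), (30.013633728027344, 64.49585723876953), 81.24031829833984) 0.013521420978510224 [464.4564 288.801 ]
blade 438 ((529.767578125, 278.77813720703125), (4.889578819274902, 79.51219177246094), 81.71627044677734) 0.028640613286274305 [529.0358 278.8192]
feeler_post [([0.448, 0.293, 0.036], 0.65)]
blade_tip [([0.167, 0.163, 0.016], 0.54)]
feeler [([0.448, 0.293, 0.003], 0.87), ([0.291, 0.281, 0.004], 0.8)]
```

View pics/w1.png

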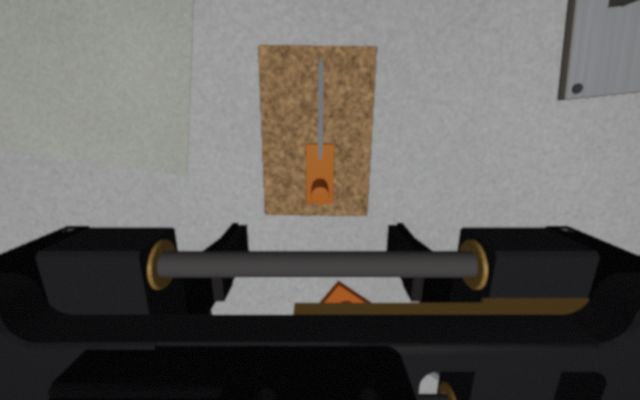

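Picture 2 (wrist) shows the small feeler on the mat, with its post at (320,190) and blade running to (320,60). Depth gives a blade 79.5 x 4.9 mm, so this is the right one.

Request:
servo_tool:
  plan:
    - [1,0.15,0.15,3,0]
    - [1,0.15,0.15,3,0]
    - [1,0,0,3,0]
    - [1,0,0,2,0]
    - [1,0,0,0,0]

```text
t: 4.12
tcp_pos: [0.4511, 0.2863, 0.1107]
eef_rot: [0.997, -0.078, 0.012, -0.0]
contact_force: [-0.6, -0.7, 1.0]
opening: 0.0869
```

```bash
python3 -c "
from h import *
go([.4454,.2915,.095],-8.5)"
```

```text
t 4.12 tcp [0.4511 0.2863 0.1107] yaw -8.94 F [-0.6 -0.7  1. ] op 0.0869
tool shift cm now axes [-0.68 -0.42  1.56] turn -0.008
tilt [ 0.0247 -0.0016 -0.9997]
```

Request:
servo_tool:
  plan:
    - [1,-0.6,-0.4,0.8,0]
    - [1,0,0,0.5,0]
    - [1,0,0,0.2,0]
    - [1,0,0,0,0]
    - [1,0,0,0,0]

```text
t: 4.53
tcp_pos: [0.4491, 0.2891, 0.0992]
eef_rot: [0.997, -0.08, 0.014, -0.0]
contact_force: [0.7, 0.8, 0.4]
opening: 0.0871
```

```bash
python3 -c "
from h import *
go([.4450,.2915,.095],-8.5)"
```

```text
t 4.53 tcp [0.4491 0.2891 0.0992] yaw -9.19 F [0.7 0.8 0.4] op 0.0871
tool shift cm now axes [-0.45 -0.17  0.41] turn -0.012
tilt [ 0.0285 -0.0018 -0.9996]
```

Request:
servo_tool:
  plan:
    - [1,-0.5,-0.2,0.4,0]
    - [1,-0.2,0,0,-0.01]
    - [1,0,0,0,0]
    - [1,0,0,0,0]
    - [1,0,0,0,0]

```text
t: 4.95
tcp_pos: [0.4434, 0.2929, 0.0973]
eef_rot: [0.997, -0.075, 0.016, -0.001]
contact_force: [0.3, -0.3, 0.0]
opening: 0.0868
```

```bash
python3 -c "
from h import *
go([.4447,.2915,.095],-8.5)"
```

```text
t 4.95 tcp [0.4434 0.2929 0.0973] yaw -8.59 F [ 0.3 -0.3  0. ] op 0.0868
tool shift cm now axes [0.14 0.12 0.24] turn -0.002
tilt [ 3.230e-02 -2.000e-04 -9.995e-01]
```

Request:
servo_tool:
  plan:
    - [1,0.1,0.15,0.2,0]
    - [0,0,0,0,0]
    - [-1,0,0,0,0]
    - [-1,0,0,0,0]
    - [-1,0,0,0,0]
  force: 25

```text
t: 5.37
tcp_pos: [0.4446, 0.2909, 0.0952]
eef_rot: [0.997, -0.075, 0.016, -0.001]
contact_force: [-0.6, -0.1, 0.6]
opening: 0.0677
```

```bash
python3 -c "
from h import *
go([.4447,.2915,.095],-8.5)"
```

```text
t 5.37 tcp [0.4446 0.2909 0.0952] yaw -8.6 F [-0.6 -0.1  0.6] op 0.0677
tool shift cm now axes [ 0.   -0.06  0.02] turn -0.002
tilt [ 3.230e-02 -2.000e-04 -9.995e-01]
```

Request:
servo_tool:
  plan:
    - [-1,0,0,0,0]
    - [-1,0,0,0,0]
    - [-1,0,0,0,0]
    - [-1,0,0,0,0]
    - [-1,0,0,0,0]

```text
t: 5.78
tcp_pos: [0.4446, 0.2909, 0.0951]
eef_rot: [0.997, -0.075, 0.016, -0.001]
contact_force: [-0.1, -0.0, 0.1]
opening: 0.0348
```

```bash
python3 -c "
from h import *
go([.4447,.2915,.095],-8.5)"
```

```text
t 5.78 tcp [0.4446 0.2909 0.0951] yaw -8.61 F [-0.1 -0.   0.1] op 0.0348
tool shift cm now axes [-0.   -0.06  0.01] turn -0.002
tilt [ 3.210e-02 -2.000e-04 -9.995e-01]
```

Request:
servo_tool:
  plan:
    - [-1,0,0,0,0]
    - [-1,0,0,0,0]
    - [-1,0,0,0,0]
    - [-1,0,0,-0.5,0]
    - [-1,0,0,-1,0]

```text
t: 6.2
tcp_pos: [0.4428, 0.2901, 0.1088]
eef_rot: [0.997, -0.075, 0.014, -0.0]
contact_force: [-0.4, -0.1, -2.4]
opening: 0.0171
```

Request:
servo_tool:
  plan:
    - [-1,0,0,-1.5,0]
    - [-1,0,0,-1.5,0]
    - [-1,0,0.5,-1,0]
    - [-1,0,1,0,0]
    - [-1,0,1.5,0,0]

```text
t: 6.62
tcp_pos: [0.4364, 0.262, 0.1542]
eef_rot: [0.997, -0.073, 0.015, -0.001]
contact_force: [0.3, 0.2, -1.6]
opening: 0.0174
```

```bash
python3 -c "
from h import *
go([.438,-.019,.145],-2.5)"
```

```text
t 6.62 tcp [0.4364 0.262  0.1542] yaw -8.35 F [ 0.3  0.2 -1.6] op 0.0174
tool shift cm now axes [ 4.22 27.78  0.9 ] turn -0.102
tilt [ 2.950e-02  8.000e-04 -9.996e-01]
```

Request:
servo_tool:
  plan:
    - [-1,0.4,2,0,-0.02]
    - [-1,0.4,2.2,0,-0.02]
    - [-1,0.4,2.2,0,-0.02]
    - [-1,0.4,2.2,0,-0.02]
    - [-1,0.4,2.2,0,-0.02]

```text
t: 7.03
tcp_pos: [0.442, 0.1458, 0.1538]
eef_rot: [1.0, -0.02, 0.015, -0.0]
contact_force: [1.0, -0.4, -2.5]
opening: 0.0176
```

Request:
servo_tool:
  plan:
    - [-1,0.4,2.2,0,0]
    - [-1,0.4,2.2,0,0]
    - [-1,0.4,2.2,0,0]
    - [-1,0.4,2.2,0,0]
    - [-1,0.3,2,0,0]

```text
t: 7.45
tcp_pos: [0.453, 0.0261, 0.153]
eef_rot: [1.0, -0.021, 0.014, 0.001]
contact_force: [0.2, 0.2, -2.1]
opening: 0.0173
```

```bash
python3 -c "
from h import *
go([.438,-.019,.145],-2.5)"
```

```text
t 7.45 tcp [0.453  0.0261 0.153 ] yaw -2.36 F [ 0.2  0.2 -2.1] op 0.0173
tool shift cm now axes [-1.33  4.57  0.77] turn 0.002
tilt [ 0.0276 -0.0028 -0.9996]
```

Request:
servo_tool:
  plan:
    - [-1,-0.4,1.8,0,0]
    - [-1,-0.5,1.5,0,0]
    - [-1,-0.2,0.6,0,0]
    - [-1,0,0,0,0]
    - [-1,0,0,0,0]

```text
t: 7.87
tcp_pos: [0.4364, -0.0221, 0.1514]
eef_rot: [1.0, -0.026, 0.013, 0.002]
contact_force: [0.2, 0.4, -2.9]
opening: 0.0175
```

```bash
cat > look.py <<'E'
from h import *
import sys
def run(f):
    s,im,d=snap('wrist',f); W=cloud('wrist',s,d); h=W[...,2]
    hsv=cv2.cvtColor(im,cv2.COLOR_RGB2HSV); x,y=W[...,0],W[...,1]
    T=s['tcp_pos']
    def rect(m,n):
        p=W[m][:,:2].astype(np.float32)*1000
        if len(p)>9: print(n,len(p),[np.round(q,1) for q in cv2.minAreaRect(p)],'z',np.nanmedian(h[m]).round(4))
    blue=(hsv[...,0]>95)&(hsv[...,0]<125)&(hsv[...,1]>100)
    box=(x>.48)&(x<.72)&(y>-.14)&(y<.1)
    gy=(y>-.06)
    rect(blue&box&(abs(h-.0405)<.004),'fence')
    rect(~blue&box&(abs(h-.0405)<.004)&(x>.56),'rail')
    rect(box&(abs(h-.012)<.003),'plate')
    return s,im,W,hsv
E
python3 - <<'E'
from look import *
go([.438,-.019,.145],-2.5)
s,im,W,hsv=run('w2.png'); np.savez('w2.npz',W=W,im=im)
for t in('jig','rail','fence_face','blade_tip','feeler_post'): print(t,[(np.round(r['position'],3).tolist(),round(r['p'],2)) for r in mark_of(t,'wrist')][:2])
E
```

```text
t 7.87 tcp [ 0.4364 -0.0221  0.1514] yaw -2.97 F [ 0.2  0.4 -2.9] op 0.0175
tool shift cm now axes [ 0.13 -0.32  0.65] turn -0.008
tilt [ 0.0256 -0.005  -0.9997]
fence 572 [array([579., -46.]), array([20.9, 11.3]), np.float64(87.1)] z 0.0401
rail 555 [array([580.1, -29.7]), array([55.2, 11.8]), np.float64(88.3)] z 0.0396
plate 20379 [array([545.7, -35.4]), array([130.1, 101.7]), np.float64(87.6)] z 0.0116
jig [([0.588, -0.036, -0.002], 0.95), ([0.561, -0.027, 0.076], 0.26)]
rail [([0.578, -0.021, 0.016], 0.76)]
fence_face []
blade_tip [([0.56, -0.025, 0.074], 0.92)]
feeler_post [([0.439, -0.022, 0.094], 0.75)]
```

View pics/w2.png

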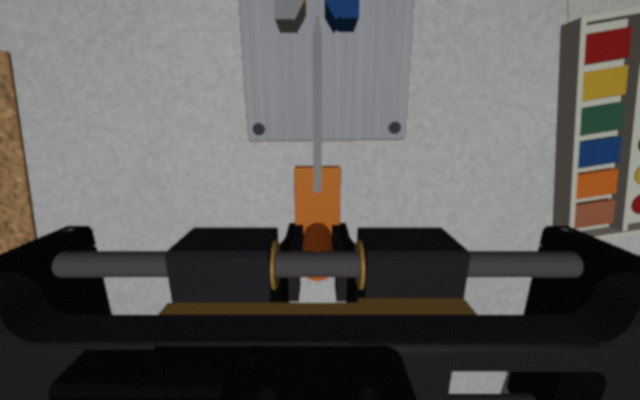

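Picture 3: the blade, with tip at (317,20), points into the mouth between the rail nose at (290,15) and the fence nose at (342,15).

```bash
cat >> look.py <<'E'
JO=np.array([.5848,-.0370]); JA=np.radians(-2.4)
def jig(p):
    p=np.atleast_2d(p)[:,:2]-JO; c,s=np.cos(JA),np.sin(JA)
    return np.stack([p@[c,s],p@[-s,c]],-1)
def blade(W,lo,hi,x0=.485,x1=.6):
    m=(W[...,2]>lo)&(W[...,2]<hi)&(W[...,0]>x0)&(W[...,0]<x1)&(abs(W[...,1]+.022)<.03)
    p=W[m]; r=cv2.minAreaRect((p[:,:2]*1000).astype(np.float32))
    j=jig(p)*1000
    k=np.polyfit(j[:,0],j[:,1],1); print('blade n',len(p),'rect',[np.round(q,1) for q in r],'jig yaw deg',np.degrees(np.arctan(k[0])).round(2),'x',j[:,0].min().round(1),j[:,0].max().round(1),'y at xmax',np.polyval(k,j[:,0].max()).round(2),'y at shoulder',np.polyval(k,j[:,0].max()-80).round(2),'z tip/shoulder',[np.median(p[abs(j[:,0]-j[:,0].max()+o)<6,2]).round(4) for o in(5,60)])
E
python3 - <<'E'
from look import *
W=np.load('w2.npz')['W']; im=np.load('w2.npz')['im']
blade(W,.055,.11)
m=(abs(W[...,2]-.012)<.003)&(W[...,0]>.48)&(W[...,0]<.6)
j=jig(W[m])*1000; print('plate y',np.percentile(j[:,1],[.5,99.5]),'x',j[:,0].min())
hsv=cv2.cvtColor(im,cv2.COLOR_RGB2HSV)
blue=(hsv[...,0]>95)&(hsv[...,0]<125)&(hsv[...,1]>100)
for n,b in(('fence',blue),('rail',~blue)):
  for a,c in((-10,-7),(-6,-4),(-3,-1)):
    J=jig(W.reshape(-1,3)).reshape(W.shape[:2]+(2,))*1000
    m=b&(abs(W[...,2]-.0405)<.003)&(J[...,0]>a)&(J[...,0]<c)&(abs(J[...,1])<50)
    if m.any(): print(n,a,J[m][:,1].min().round(1),J[m][:,1].max().round(1))
E
```

```text
blade n 1286 rect [array([523.3, -26.8]), array([ 4.7, 76.7]), np.float64(86.7)] jig yaw deg -0.62 x -100.2 -23.5 y at xmax 7.28 y at shoulder 8.15 z tip/shoulder [np.float64(0.0835), np.float64(0.0842)]
plate y [-245.96232655   63.75086156] x -96.1999328219753
fence -10 -19.6 -2.8
fence -6 -19.7 -0.7
fence -3 -19.5 1.2
rail -10 -20.5 34.6
rail -6 -20.3 34.7
rail -3 -20.3 34.7
```

Request:
servo_tool:
  plan:
    - [-1,-0.1,-0.1,1,-0.006]
    - [-1,-0.1,-0.1,1,-0.006]
    - [-1,0,0,1,0]
    - [-1,0,0,0.9,0]
    - [-1,0,0,0,0]

```text
t: 8.58
tcp_pos: [0.4362, -0.017, 0.1083]
eef_rot: [1.0, -0.016, 0.013, 0.002]
contact_force: [-0.8, 0.6, -1.6]
opening: 0.0168
```

Run:
```python
from look import *
go([.438,-.019,.107],-2.5)
s,im,W,hsv=run('w3.png'); blade(W,.03,.06,x1=.575)
```

```text
t 8.58 tcp [ 0.4362 -0.017   0.1083] yaw -1.84 F [-0.8  0.6 -1.6] op 0.0168
tool shift cm now axes [0.19 0.2  0.14] turn 0.012
tilt [ 0.0263 -0.0039 -0.9996]
rail 14 [array([560.8, -21.3]), array([1.4, 1.6]), np.float64(3.9)] z 0.0405
plate 27604 [array([537.3, -35. ]), array([130.4,  85.1]), np.float64(87.8)] z 0.0116
blade n 1280 rect [array([523.3, -19.8]), array([ 4.6, 76.6]), np.float64(88.1)] jig yaw deg 0.52 x -100.5 -23.9 y at xmax 14.93 y at shoulder 14.2 z tip/shoulder [np.float64(0.0406), np.float64(0.041)]
```

Request:
servo_tool:
  plan:
    - [-1,0,0.35,0.15,0.009]
    - [-1,0,0,0,0]
    - [-1,0,0,0,0]

```text
t: 8.88
tcp_pos: [0.4364, -0.0205, 0.1073]
eef_rot: [1.0, -0.021, 0.013, 0.001]
contact_force: [0.1, 0.0, -1.5]
opening: 0.0171
```

Run:
```python
from look import *
go([.438,-.019,.107],-2.5)
s,im,W,hsv=run('w4.png'); blade(W,.03,.06,x1=.575)
```

```text
t 8.88 tcp [ 0.4364 -0.0205  0.1073] yaw -2.38 F [ 0.1  0.  -1.5] op 0.0171
tool shift cm now axes [ 0.16 -0.16  0.03] turn 0.002
tilt [ 0.026  -0.0034 -0.9997]
rail 16 [array([561.1, -26. ]), array([1.6, 1.8]), np.float64(87.5)] z 0.0393
plate 27919 [array([537.1, -34.9]), array([130.1,  84.6]), np.float64(87.6)] z 0.0116
blade n 1284 rect [array([523.5, -24.1]), array([ 4.6, 77. ]), np.float64(87.6)] jig yaw deg -0.04 x -100.3 -23.2 y at xmax 10.26 y at shoulder 10.32 z tip/shoulder [np.float64(0.0394), np.float64(0.0401)]
```

Request:
servo_tool:
  plan:
    - [-1,1,0,0.03,0]
    - [-1,1.2,0,0.03,0]
    - [-1,1.2,0,0.03,0]
    - [-1,0.6,0,0.02,0]
    - [-1,0,0,0,0]

```text
t: 9.35
tcp_pos: [0.4823, -0.023, 0.1089]
eef_rot: [1.0, -0.021, 0.015, 0.002]
contact_force: [-0.5, -0.3, -2.7]
opening: 0.0174
```

Run:
```python
from look import *
go([.438+.085,-.019-.0036,.105],-2.4)
s,im,W,hsv=run('w5.png'); blade(W,.03,.06,x0=.52,x1=.575)
```

```text
t 9.35 tcp [ 0.4823 -0.023   0.1089] yaw -2.44 F [-0.5 -0.3 -2.7] op 0.0174
tool shift cm now axes [ 4.05 -0.22  0.52] turn -0.001
tilt [ 0.0307 -0.0045 -0.9995]
fence 3023 [array([594.5, -46.8]), array([22. , 41.4]), np.float64(88.3)] z 0.0401
rail 4262 [array([588. , -29.8]), array([55.6, 56.2]), np.float64(87.7)] z 0.0401
plate 30597 [array([561. , -35.9]), array([130.2, 131.5]), np.float64(87.5)] z 0.0117
blade n 846 rect [array([551.7, -37.3]), array([27. , 47.7]), np.float64(87.3)] jig yaw deg -9.88 x -56.9 -9.3 y at xmax 4.03 y at shoulder 17.96 z tip/shoulder [np.float64(0.0416), np.float64(nan)]
  return _methods._mean(a, axis=axis, dtype=dtype,
  ret = ret.dtype.type(ret / rcount)
```

Request:
servo_tool:
  plan:
    - [-1,0.8,-0.03,0.08,0]
    - [-1,1.0,0,0.08,0]
    - [-1,1.0,0,0.06,0]
    - [-1,0.4,0,0,0]
    - [-1,0,0,0,0]

```text
t: 9.82
tcp_pos: [0.5167, -0.0242, 0.1071]
eef_rot: [1.0, -0.021, 0.015, 0.002]
contact_force: [-0.7, -0.7, -2.5]
opening: 0.0173
```

Run:
```python
from look import *
go([.438+.085,-.019-.0036,.105],-2.4)
s,im,W,hsv=run('w6.png'); J=jig(W.reshape(-1,3)).reshape(400,640,2)*1000
org=(hsv[...,0]<20)&(hsv[...,1]>130)
m=org&(J[...,0]>-90)&(J[...,0]<10)&(abs(J[...,1]-10)<30)&(W[...,2]<.035)&(W[...,2]>.015)
print('foot front',np.percentile(J[m][:,0],99),'y',J[m][:,1].min(),J[m][:,1].max(),'z',np.median(W[m][:,2]))
for a in(12,25,40):
    k=(abs(J[...,0]-a)<3)&(W[...,2]>.025)&(W[...,2]<.039)&(J[...,1]>2)&(J[...,1]<15); print(a,k.sum(),np.percentile(J[k][:,1],[2,98]) if k.sum() else '',np.median(W[k][:,2]) if k.sum() else '')
```

```text
t 9.82 tcp [ 0.5167 -0.0242  0.1071] yaw -2.44 F [-0.7 -0.7 -2.5] op 0.0173
tool shift cm now axes [ 0.62 -0.19  0.23] turn -0.001
tilt [ 0.0295 -0.0046 -0.9996]
fence 5202 [array([587.6, -41.2]), array([ 34.4, 125.7]), np.float64(76.6)] z 0.0401
rail 7403 [array([606. , -30.6]), array([55.7, 87.1]), np.float64(87.8)] z 0.0398
plate 28968 [array([582.5, -37. ]), array([130.3, 155.2]), np.float64(87.6)] z 0.0117
foot front -23.452189149731762 y -4.7073227980910985 24.283620115502888 z 0.025473365778331356
12 15 [ 7.59453998 14.99678359] 0.033371176618927106
25 16 [ 8.33453239 14.99687648] 0.02991313813649568
40 19 [ 7.66808348 14.97466468] 0.03863888375214701
```

View pics/w6.png

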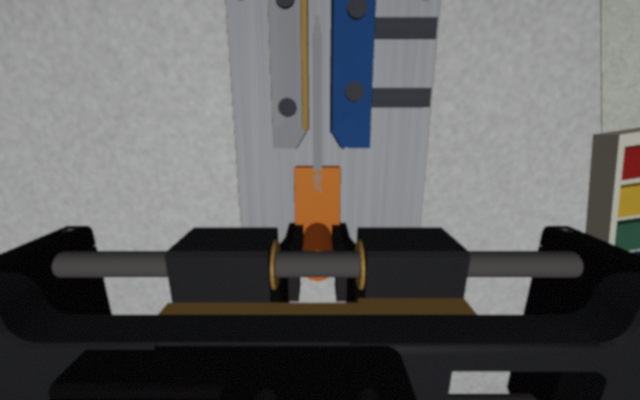

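Picture 4 shows the blade centred in the slot at (317,20–160), with the foot front at (317,167) short of the rail nose at (290,147).

Request:
servo_tool:
  plan:
    - [-1,0.5,-0.05,0.05,0]
    - [-1,0.5,-0.05,0.05,0]
    - [-1,0.2,0,0.05,0]
    - [-1,0,0,0,0]

```text
t: 10.2
tcp_pos: [0.5288, -0.0236, 0.1056]
eef_rot: [1.0, -0.021, 0.014, 0.002]
contact_force: [0.0, 0.6, -1.9]
opening: 0.0167
```

```bash
cat > chk.py <<'E'
from look import *
def chk(f):
    s,im,W,hsv=run(f); J=jig(W.reshape(-1,3)).reshape(400,640,2)*1000
    org=(hsv[...,0]<20)&(hsv[...,1]>130)
    m=org&(J[...,0]>-90)&(J[...,0]<10)&(abs(J[...,1]-10)<30)&(W[...,2]<.035)&(W[...,2]>.015)
    if m.any(): print('foot front',np.percentile(J[m][:,0],99),'y',J[m][:,1].min(),J[m][:,1].max(),'z',np.median(W[m][:,2]))
    print('tcp jig',jig(s['tcp_pos'])*1000)
    return s,im,W,hsv,J
E
python3 - <<'E'
from chk import *
go([.531,-.0245,.1035],-2.4); chk('w7.png')
E
```

```text
t 10.2 tcp [ 0.5288 -0.0236  0.1056] yaw -2.44 F [ 0.   0.6 -1.9] op 0.0167
tool shift cm now axes [0.21 0.08 0.22] turn -0.001
tilt [ 0.0284 -0.0048 -0.9996]
fence 6064 [array([617.2, -47.6]), array([21.9, 85.5]), np.float64(87.6)] z 0.0401
rail 8225 [array([617.9, -31.2]), array([55.8, 86.6]), np.float64(87.6)] z 0.0395
plate 27686 [array([594.6, -37.5]), array([130.3, 153.9]), np.float64(87.7)] z 0.0117
foot front -11.426112767276523 y -3.6480705267349003 25.436597839597837 z 0.02396232057672263
tcp jig [[-56.46260838  11.00576707]]
```

Request:
servo_tool:
  plan:
    - [-1,-0.1,0,0.1,0]
    - [-1,0,0,0.1,0]
    - [-1,0,0,0,0]

```text
t: 10.5
tcp_pos: [0.5272, -0.0235, 0.1034]
eef_rot: [1.0, -0.021, 0.014, 0.002]
contact_force: [1.2, -0.1, -2.4]
opening: 0.0171
```

Run:
```python
from chk import *
go([.531,-.0245,.1035],-2.4); chk('w8.png')
```

```text
t 10.5 tcp [ 0.5272 -0.0235  0.1034] yaw -2.43 F [ 1.2 -0.1 -2.4] op 0.0171
tool shift cm now axes [0.38 0.08 0.  ] turn -0.001
tilt [ 0.028  -0.0049 -0.9996]
fence 6056 [array([596.6, -42.5]), array([ 37.3, 124.7]), np.float64(75.9)] z 0.0401
rail 7498 [array([615.8, -31. ]), array([55.5, 85.5]), np.float64(87.7)] z 0.0397
plate 28178 [array([592.9, -37.3]), array([130.5, 152.2]), np.float64(87.4)] z 0.0117
foot front -13.05364079344283 y -3.6471288718428294 25.32566095842183 z 0.02180274385985699
tcp jig [[-58.09245808  11.03343216]]
```

Request:
servo_tool:
  plan:
    - [-1,0,0,0.06,0]
    - [0,0,0,0,0]
    - [0,0,0,0,0]
    - [0,0,0,0,0]
    - [0,0,0,0,0]

```text
t: 10.97
tcp_pos: [0.5279, -0.0236, 0.1039]
eef_rot: [1.0, -0.021, 0.015, 0.002]
contact_force: [-0.5, 0.5, 0.4]
opening: 0.0365
```

Run:
```python
from chk import *
go([.531,-.0245,.1035],-2.4); chk('w9.png')
```

```text
t 10.97 tcp [ 0.5279 -0.0236  0.1039] yaw -2.43 F [-0.5  0.5  0.4] op 0.0365
tool shift cm now axes [0.31 0.07 0.05] turn -0.001
tilt [ 0.0302 -0.0053 -0.9995]
fence 6076 [array([595.6, -41.8]), array([ 44.1, 129.2]), np.float64(72.8)] z 0.0401
rail 7707 [array([616.4, -31. ]), array([55.8, 86.3]), np.float64(87.5)] z 0.0396
plate 28775 [array([590.9, -37.3]), array([130.2, 158.6]), np.float64(87.7)] z 0.0117
foot front -13.240563612325374 y -3.5800946581376096 25.383428820158198 z 0.021652888362759734
tcp jig [[-57.43330601  10.99000536]]
```

Request:
servo_tool:
  plan:
    - [0,0,0,-1,0]
    - [0,0,0,-1.5,0]
    - [0,0,0,-2,0]
    - [0,0,0,-1.5,0]
    - [0,0,0,0,0]

```text
t: 11.43
tcp_pos: [0.5255, -0.0229, 0.1679]
eef_rot: [1.0, -0.021, 0.014, 0.002]
contact_force: [0.2, -0.1, 0.9]
opening: 0.0434
```

Run:
```python
from h import *
go([.6217,-.0886,.165],-2.4)
```

```text
t 11.43 tcp [ 0.5255 -0.0229  0.1679] yaw -2.4 F [ 0.2 -0.1  0.9] op 0.0434
tool shift cm now axes [9.88 6.16 0.59] turn 0.0
tilt [ 0.0283 -0.0045 -0.9996]
```

Request:
servo_tool:
  plan:
    - [-1,2,1.3,0,0]
    - [-1,2,1.3,0,0]
    - [-1,2,1.3,0,0]
    - [-1,2,1.2,0,0]
    - [-1,1.5,1,0,0]

```text
t: 11.85
tcp_pos: [0.6196, -0.087, 0.174]
eef_rot: [1.0, -0.018, 0.016, 0.003]
contact_force: [-0.7, -0.2, 0.2]
opening: 0.0183
```

Run:
```python
from h import *
go([.6217,-.0886,.092],-2.4)
```

```text
t 11.85 tcp [ 0.6196 -0.087   0.174 ] yaw -2.1 F [-0.7 -0.2  0.2] op 0.0183
tool shift cm now axes [-0.04  0.11  8.2 ] turn 0.005
tilt [ 0.0315 -0.0057 -0.9995]
```

Request:
servo_tool:
  plan:
    - [-1,0,0.1,1.5,0.005]
    - [-1,0,0,2,0]
    - [-1,0,0,2,0]
    - [-1,0,0,1.5,0]
    - [-1,0,0,0,0]

```text
t: 12.27
tcp_pos: [0.626, -0.0931, 0.1018]
eef_rot: [1.0, -0.023, 0.018, 0.003]
contact_force: [-1.2, -0.4, -0.5]
opening: 0.0007
```

Run:
```python
from h import *
go([.6217,-.0886,.092],-2.4)
s,im,d=snap('scene','s2.png')
```

```text
t 12.27 tcp [ 0.626  -0.0931  0.1018] yaw -2.68 F [-1.2 -0.4 -0.5] op 0.0007
tool shift cm now axes [-0.49 -0.44  0.96] turn -0.005
tilt [ 0.0356 -0.0068 -0.9993]
```

Request:
servo_tool:
  plan:
    - [-1,0,0,0.5,0]
    - [-1,0,-0.5,0.4,-0.005]
    - [-1,0,-0.6,0,0]
    - [-1,0,0,0,0]

```text
t: 12.65
tcp_pos: [0.6287, -0.0811, 0.0965]
eef_rot: [1.0, -0.021, 0.02, 0.003]
contact_force: [-0.2, 0.1, 1.1]
opening: 0.0006
```

Run:
```python
from look import *
go([.6217,-.0886,.092],-2.4); print(jig(sense()['tcp_pos'])*1000)
```

```text
t 12.65 tcp [ 0.6287 -0.0811  0.0965] yaw -2.38 F [-0.2  0.1  1.1] op 0.0006
tool shift cm now axes [-0.68  0.78  0.43] turn 0.0
tilt [ 0.0401 -0.0071 -0.9992]
[[ 45.66969962 -42.21070933]]
```

Request:
servo_tool:
  plan:
    - [-1,0,-0.3,0.3,0]
    - [-1,0,-0.3,0,0]
    - [-1,0,0,0,0]

```text
t: 12.9
tcp_pos: [0.63, -0.0735, 0.095]
eef_rot: [1.0, -0.02, 0.022, 0.003]
contact_force: [-0.4, 1.0, 0.0]
opening: 0.0005
```

```bash
cat > fs.py <<'E'
from look import *
s=sense(); print('t',s['t'],'F',s['contact_force'].round(1),'jigTCP',(jig(s['tcp_pos'])*1000).round(2),'z',s['tcp_pos'][2].round(4),'yaw',np.degrees(yaw(s)).round(2), 'tilt',R.from_quat(s['eef_rot']).as_matrix()[:2,2].round(4))
E
python3 fs.py
```

```text
t 12.9 F [-0.4  1.   0. ] jigTCP [[ 46.64 -34.57]] z 0.095 yaw -2.3 tilt [ 0.0429 -0.0073]
```

Request:
servo_tool:
  plan:
    - [-1,0,-0.2,0,0]
    - [-1,0,-0.2,0,0]
    - [-1,0,-0.2,0,0]

```text
t: 13.15
tcp_pos: [0.6304, -0.0676, 0.0955]
eef_rot: [1.0, -0.02, 0.022, 0.004]
contact_force: [0.4, -5.2, -2.1]
opening: 0.0001
```

```bash
python3 fs.py
```

```text
t 13.15 F [ 0.4 -5.2 -2.1] jigTCP [[ 46.87 -28.64]] z 0.0955 yaw -2.32 tilt [ 0.0436 -0.0082]
```

Request:
servo_tool:
  plan:
    - [-1,0,-0.1,0,0]
    - [-1,0,0,0,0]

```text
t: 13.32
tcp_pos: [0.6304, -0.0675, 0.0955]
eef_rot: [1.0, -0.021, 0.022, 0.004]
contact_force: [0.1, -0.7, -0.1]
opening: 0.0005
```

Run:
```python
import fs
from chk import *
s,im,W,hsv,J=chk('w10.png')
blue=(hsv[...,0]>95)&(hsv[...,0]<125)&(hsv[...,1]>100)
m=blue&(abs(W[...,2]-.0405)<.003)&(J[...,0]>5)&(J[...,0]<80)&(abs(J[...,1])<45)
print(m.sum()); 
if m.sum()>50: print('fence y',np.percentile(J[m][:,1],[1,99]),'x',np.percentile(J[m][:,0],[1,99]))
z=np.load('top1.npz')['im']; s,im,d=snap('top'); W=cloud('top',s,d); hsv=cv2.cvtColor(im,cv2.COLOR_RGB2HSV); J=jig(W.reshape(-1,3)).reshape(400,640,2)*1000
blue=(hsv[...,0]>95)&(hsv[...,0]<125)&(hsv[...,1]>100)
m=blue&(abs(W[...,2]-.0405)<.004)&(J[...,0]>-10)&(J[...,0]<80)&(abs(J[...,1])<45)
print(m.sum(),'top fence y',np.percentile(J[m][:,1],[1,99]) if m.any() else '')
```

```text
t 13.3167 F [ 0.1 -0.7 -0.1] jigTCP [[ 46.84 -28.51]] z 0.0955 yaw -2.36 tilt [ 0.0435 -0.0096]
fence 1184 [array([655. , -56.7]), array([37.9, 18.4]), np.float64(83.7)] z 0.0401
rail 1451 [array([653.7, -40.8]), array([72.4, 24.7]), np.float64(89.7)] z 0.0397
plate 8220 [array([627.9, -38.9]), array([130. ,  94.2]), np.float64(87.6)] z 0.0117
tcp jig [[ 46.8390555  -28.51464949]]
1166
fence y [-19.82304167   1.43901996] x [62.97591133 79.8546795 ]
0 top fence y
```

Request:
servo_tool:
  plan:
    - [-1,0,-0.3,0,0]
    - [-1,0,-0.3,0,0]

```text
t: 13.58
tcp_pos: [0.6306, -0.0639, 0.0956]
eef_rot: [1.0, -0.022, 0.022, 0.006]
contact_force: [-0.4, -5.1, 0.2]
opening: 0.0007
```

```bash
python3 fs.py
```

```text
t 13.5833 F [-0.4 -5.1  0.2] jigTCP [[ 46.86 -25.  ]] z 0.0956 yaw -2.49 tilt [ 0.0433 -0.012 ]
```

Request:
servo_tool:
  plan:
    - [-1,0,-0.3,0,0]

```text
t: 13.67
tcp_pos: [0.6306, -0.0621, 0.0956]
eef_rot: [0.999, -0.022, 0.022, 0.006]
contact_force: [0.0, -5.3, -0.1]
opening: 0.0005
```

```bash
python3 fs.py
```

```text
t 13.6667 F [ 0.  -5.3 -0.1] jigTCP [[ 46.84 -23.16]] z 0.0956 yaw -2.56 tilt [ 0.0431 -0.0134]
```

Request:
servo_tool:
  plan:
    - [-1,0,-0.3,0,0]

```text
t: 13.75
tcp_pos: [0.6307, -0.0601, 0.0956]
eef_rot: [0.999, -0.023, 0.022, 0.007]
contact_force: [-0.8, -5.6, 0.7]
opening: 0.0005
```

Request:
servo_tool:
  plan:
    - [-1,0,-0.2,0,0]

```text
t: 13.83
tcp_pos: [0.6307, -0.059, 0.0956]
eef_rot: [0.999, -0.023, 0.022, 0.008]
contact_force: [0.5, -7.0, 0.7]
opening: 0.0006
```

Request:
servo_tool:
  plan:
    - [-1,0,-0.2,0,0]

```text
t: 13.92
tcp_pos: [0.6307, -0.0586, 0.0956]
eef_rot: [0.999, -0.024, 0.022, 0.009]
contact_force: [-0.7, -9.4, 1.3]
opening: 0.0005
```

```bash
python3 fs.py
```

```text
t 13.9167 F [-0.7 -9.4  1.3] jigTCP [[ 46.8 -19.7]] z 0.0956 yaw -2.73 tilt [ 0.0426 -0.0182]
```

Fy is -9.4 N and the motion has gone stiff, so the fence is snug with about 4 N on the blade. Backing off.

Request:
servo_tool:
  plan:
    - [-1,0,0,0,0]
    - [-1,0,0,0,0]
    - [-1,0,0.3,0,0]
    - [-1,0,1,0,0]
    - [-1,0,1,0,0]

```text
t: 14.33
tcp_pos: [0.6299, -0.0782, 0.0961]
eef_rot: [1.0, -0.022, 0.022, 0.007]
contact_force: [-1.2, -0.0, 0.4]
opening: 0.0003
```

Request:
servo_tool:
  plan:
    - [-1,0,0.6,0,0]
    - [-1,0,0,-1.5,0]
    - [-1,0,0,-2.5,0]
    - [-1,0,0,-2.5,0]
    - [-1,0,0,-1,0]

```text
t: 14.75
tcp_pos: [0.6236, -0.0902, 0.1694]
eef_rot: [1.0, -0.025, 0.018, 0.007]
contact_force: [1.3, 0.1, -0.2]
opening: 0.0004
```

```bash
python3 fs.py
python3 - <<'E'
from h import *
go([.527,-.0243,.165],-2.4)
E
```

```text
t 14.75 F [ 1.3  0.1 -0.2] jigTCP [[ 40.97 -51.52]] z 0.1694 yaw -2.8 tilt [ 0.0352 -0.0144]
t 14.75 tcp [ 0.6236 -0.0902  0.1694] yaw -2.8 F [ 1.3  0.1 -0.2] op 0.0004
tool shift cm now axes [-9.98 -6.11  0.  ] turn -0.007
tilt [ 0.0352 -0.0144 -0.9993]
```

Request:
servo_tool:
  plan:
    - [0.2,-2,-1.2,0,0]
    - [0.2,-2,-1.2,-0.5,0]
    - [0.2,-2,-1.2,-0.5,0]
    - [0.2,-2,-1.2,-0.5,-0.006]
    - [0.2,-1.5,-1,0,0]

```text
t: 15.17
tcp_pos: [0.5314, -0.0314, 0.1822]
eef_rot: [0.999, -0.026, 0.021, 0.007]
contact_force: [0.4, 0.1, -0.0]
opening: 0.026
```

Request:
servo_tool:
  plan:
    - [0.2,0,0,0,0]
    - [0.2,0,0,0,0]

```text
t: 15.33
tcp_pos: [0.5288, -0.0298, 0.1821]
eef_rot: [0.999, -0.024, 0.021, 0.007]
contact_force: [0.1, -1.2, -0.4]
opening: 0.0392
```

```bash
python3 fs.py
python3 - <<'E'
from chk import *
s,im,W,hsv,J=chk('w11.png')
org=(hsv[...,0]<20)&(hsv[...,1]>130)
m=org&(abs(W[...,2]-.067)<.004)&(abs(J[...,0]+55)<20)&(abs(J[...,1]-11)<20)
if m.sum()>5:
  c=cv2.minAreaRect((W[m][:,:2]*1000).astype(np.float32)); print('post',m.sum(),c); p=np.array(c[0])/1000; print('post jig',jig(p)*1000)
  go([p[0],p[1],.105],-2.4)
blue=(hsv[...,0]>95)&(hsv[...,0]<125)&(hsv[...,1]>100)
m=blue&(abs(W[...,2]-.0405)<.003)&(J[...,0]>5)&(J[...,0]<80)&(abs(J[...,1])<45)
if m.any(): print('fence y',np.percentile(J[m][:,1],[1,50,99]))
m=~blue&(abs(W[...,2]-.0405)<.003)&(J[...,0]>5)&(J[...,0]<78)&(J[...,1]>12)&(abs(J[...,1])<45)
if m.any(): print('rail y',np.percentile(J[m][:,1],[1,50,99]))
E
```

```text
t 15.3333 F [ 0.1 -1.2 -0.4] jigTCP [[-56.3    4.83]] z 0.1821 yaw -2.77 tilt [ 0.0416 -0.016 ]
fence 2698 [array([619.4, -39.1]), array([21.4, 88. ]), np.float64(87.9)] z 0.0402
rail 3569 [array([619.3, -26.7]), array([46.5, 91.8]), np.float64(87.7)] z 0.0396
plate 17852 [array([585.1, -37.1]), array([130.2, 179.7]), np.float64(87.6)] z 0.0117
foot front -13.389643111426851 y -2.937113212206626 25.159174453875984 z 0.021652109756173515
tcp jig [[-56.30122165   4.83133116]]
post 382 ((528.6473999023438, -23.68793487548828), (16.758535385131836, 17.077661514282227), 37.59907913208008)
post jig [[-56.66079616  10.94896134]]
t 15.38 tcp [ 0.5288 -0.0298  0.182 ] yaw -2.78 F [ 0.5  0.7 -0.7] op 0.043
tool shift cm now axes [-0.37 -0.71  7.68] turn -0.007
tilt [ 0.0412 -0.0157 -0.999 ]
fence y [-11.11407002  -0.06618209   9.65456616]
rail y [15.01556452 24.78958661 34.67481818]
```

View pics/w11.png

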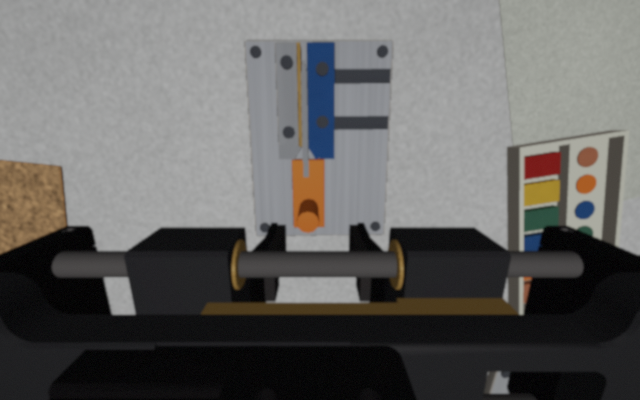

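Picture 5: the fence (320,100) is snug on the blade (305,150) against the brass strip. The face reads jig y ≈ 9.7 mm, a gap of about 5.3 mm. The feeler has not moved.

Request:
servo_tool:
  plan:
    - [0.5,-0.3,-0.4,1,-0.006]
    - [0.5,-0.2,-0.2,1.5,0]
    - [0.5,0,0,1.5,0]
    - [0.5,0,0,0,0]
    - [0.5,0,0,0,0]

```text
t: 15.8
tcp_pos: [0.5276, -0.0259, 0.1377]
eef_rot: [1.0, -0.022, 0.021, 0.007]
contact_force: [-0.3, -0.5, 0.2]
opening: 0.0644
```

```bash
cat > gp.py <<'E'
from h import *
def gp(post,z,y=-2.4):
    s=sense(); zz=R.from_quat(s['eef_rot']).as_matrix()[:,2]
    go([post[0]-.051*zz[0],post[1]-.051*zz[1],z],y)
E
python3 - <<'E'
from gp import *
gp([.5286,-.0237],.105)
E
```

```text
t 15.8 tcp [ 0.5276 -0.0259  0.1377] yaw -2.55 F [-0.3 -0.5  0.2] op 0.0644
tool shift cm now axes [-0.27 -0.33  3.26] turn -0.003
tilt [ 0.0417 -0.0148 -0.999 ]
```

Request:
servo_tool:
  plan:
    - [0.5,-0.25,-0.3,0.8,0]
    - [0.5,0,0,1.2,-0.003]
    - [0.5,0,0,0.9,0]
    - [0.5,0,0,0,0]

```text
t: 16.13
tcp_pos: [0.5273, -0.0234, 0.1064]
eef_rot: [1.0, -0.021, 0.022, 0.007]
contact_force: [0.2, -1.0, 0.0]
opening: 0.0654
```

Run:
```python
from gp import *
gp([.5286,-.0237],.105)
```

```text
t 16.13 tcp [ 0.5273 -0.0234  0.1064] yaw -2.42 F [ 0.2 -1.   0. ] op 0.0654
tool shift cm now axes [-0.1  -0.04  0.13] turn -0.0
tilt [ 0.0427 -0.0145 -0.999 ]
```

Request:
servo_tool:
  plan:
    - [0.5,0,-0.04,0.1,0]
    - [-0.4,0,0,0,0]
    - [-0.4,0,0,0,0]
    - [-0.4,0,0,0,0]
    - [-0.4,0,0,0,0]
  force: 20

```text
t: 16.55
tcp_pos: [0.5277, -0.023, 0.1053]
eef_rot: [1.0, -0.021, 0.022, 0.007]
contact_force: [0.5, -0.3, 0.8]
opening: 0.0461
```

Run:
```python
from gp import *
gp([.5286,-.0237],.105)
```

```text
t 16.55 tcp [ 0.5277 -0.023   0.1053] yaw -2.41 F [ 0.5 -0.3  0.8] op 0.0461
tool shift cm now axes [-0.13  0.01  0.02] turn -0.0
tilt [ 0.0428 -0.0144 -0.999 ]
```

Request:
servo_tool:
  plan:
    - [-1,0,0,0,0]
    - [-1,0,0,0,0]
    - [-1,0,0,0,0]
    - [-1,0,0,0,0]

```text
t: 16.88
tcp_pos: [0.5283, -0.023, 0.1063]
eef_rot: [0.999, -0.021, 0.022, 0.007]
contact_force: [0.4, -1.1, 0.3]
opening: 0.0198
```

Run:
```python
from gp import *
gp([.5286,-.0237],.105)
```

```text
t 16.88 tcp [ 0.5283 -0.023   0.1063] yaw -2.42 F [ 0.4 -1.1  0.3] op 0.0198
tool shift cm now axes [-0.2  -0.    0.12] turn -0.0
tilt [ 0.0446 -0.0146 -0.9989]
```

Request:
servo_tool:
  plan:
    - [-1,0,0,0,0]
    - [-1,0,0,0,0]
    - [-1,0,0,-0.1,0]
    - [-1,0,0,-0.05,0]
  force: 30

```text
t: 17.22
tcp_pos: [0.5284, -0.0227, 0.1076]
eef_rot: [0.999, -0.021, 0.023, 0.006]
contact_force: [3.1, 0.2, -4.2]
opening: 0.0172
```

```bash
python3 fs.py
```

```text
t 17.2167 F [ 3.1  0.2 -4.2] jigTCP [[-56.95  11.97]] z 0.1076 yaw -2.41 tilt [ 0.0452 -0.014 ]
```

Request:
servo_tool:
  plan:
    - [-1,-0.4,0,-0.03,0]
    - [-1,-0.5,0,-0.03,0]
    - [-1,-0.5,0,-0.03,0]

```text
t: 17.47
tcp_pos: [0.5157, -0.0217, 0.1085]
eef_rot: [0.999, -0.021, 0.025, 0.006]
contact_force: [2.8, -0.5, -2.0]
opening: 0.0175
```

```bash
python3 fs.py
```

```text
t 17.4667 F [ 2.8 -0.5 -2. ] jigTCP [[-69.71  12.43]] z 0.1085 yaw -2.4 tilt [ 0.0493 -0.0131]
```

Request:
servo_tool:
  plan:
    - [-1,-0.5,0.03,-0.02,0]
    - [-1,-0.5,0.02,-0.02,0]
    - [-1,-0.5,0,-0.02,0]

```text
t: 17.72
tcp_pos: [0.4998, -0.0214, 0.109]
eef_rot: [0.999, -0.021, 0.026, 0.006]
contact_force: [4.1, -0.2, -3.2]
opening: 0.0172
```

```bash
python3 fs.py
```

```text
t 17.7167 F [ 4.1 -0.2 -3.2] jigTCP [[-85.61  12.01]] z 0.109 yaw -2.38 tilt [ 0.0518 -0.0131]
```

Request:
servo_tool:
  plan:
    - [-1,-0.6,0,-0.02,0]
    - [-1,-0.6,0,-0.02,0]
    - [-1,-0.6,0,-0.02,0]
    - [-1,-0.6,0,-0.02,0]

```text
t: 18.05
tcp_pos: [0.4734, -0.0204, 0.109]
eef_rot: [0.999, -0.021, 0.027, 0.006]
contact_force: [4.0, 0.9, -1.5]
opening: 0.0171
```

```bash
python3 fs.py
```

```text
t 18.05 F [ 4.   0.9 -1.5] jigTCP [[-111.98   11.96]] z 0.109 yaw -2.38 tilt [ 0.0531 -0.0135]
```

Request:
servo_tool:
  plan:
    - [-1,-0.7,0,-0.02,0]
    - [-1,-0.8,0,-0.03,0]
    - [-1,-0.8,0,-0.03,0]
    - [-1,-0.8,0,-0.03,0]
    - [-1,0,0,-0.5,0]

```text
t: 18.47
tcp_pos: [0.4326, -0.0194, 0.1107]
eef_rot: [1.0, -0.021, 0.021, 0.007]
contact_force: [-0.0, 0.4, -3.4]
opening: 0.0172
```

Request:
servo_tool:
  plan:
    - [-1,0,0,-1.2,0]
    - [-1,0,0,-1.5,0]
    - [-1,0,0,-1.2,0]
    - [-1,0.3,-0.7,0,0]
    - [-1,0.3,-1.5,0,0]

```text
t: 18.88
tcp_pos: [0.435, 0.001, 0.1518]
eef_rot: [1.0, -0.023, 0.019, 0.008]
contact_force: [0.4, 0.3, -2.4]
opening: 0.0174
```

```bash
python3 fs.py;  python3 - <<'E'
from h import *
go([.445,.288,.14],-8.5)
z=np.load('top1.npz'); im,d=z['im'],z['d']; W=cloud('top',None,d); hsv=cv2.cvtColor(im,cv2.COLOR_RGB2HSV)
m=(W[...,0]>.38)&(W[...,0]<.63)&(W[...,1]>.2)&(W[...,1]<.38)&(hsv[...,0]<25)&(hsv[...,1]>60)
print('mat',cv2.minAreaRect((W[m][:,:2]*1000).astype(np.float32)))
E
```

```text
t 18.8833 F [ 0.4  0.3 -2.4] jigTCP [[-151.24   31.65]] z 0.1518 yaw -2.67 tilt [ 0.0382 -0.0164]
t 18.88 tcp [0.435  0.001  0.1518] yaw -2.67 F [ 0.4  0.3 -2.4] op 0.0174
tool shift cm now axes [ -0.38 -28.73   0.74] turn 0.102
tilt [ 0.0382 -0.0164 -0.9991]
mat ((498.4202880859375, 287.6518859863281), (119.21612548828125, 178.9648895263672), 80.58110046386719)
```

Request:
servo_tool:
  plan:
    - [-1,0,-2,0,0.02]
    - [-1,0,-2.2,0,0.02]
    - [-1,0,-2.2,0,0.02]
    - [-1,0,-2.2,0,0.02]
    - [-1,0,-2.2,0,0.02]

```text
t: 19.3
tcp_pos: [0.4453, 0.1128, 0.1495]
eef_rot: [0.997, -0.078, 0.02, 0.007]
contact_force: [-0.2, 0.3, -3.4]
opening: 0.0171
```

Request:
servo_tool:
  plan:
    - [-1,-0.2,-2.2,0,0]
    - [-1,-0.2,-2.2,0,0]
    - [-1,-0.2,-2.2,0,0]
    - [-1,-0.2,-2.2,0,0]
    - [-1,-0.2,-2.2,0,0]

```text
t: 19.72
tcp_pos: [0.4517, 0.2313, 0.1457]
eef_rot: [0.997, -0.079, 0.019, 0.006]
contact_force: [0.7, 0.1, -2.4]
opening: 0.0173
```

```bash
python3 -c "
from gp import *
gp([.455,.289],.097,-8.5)"
```

```text
t 19.72 tcp [0.4517 0.2313 0.1457] yaw -9.08 F [ 0.7  0.1 -2.4] op 0.0173
tool shift cm now axes [-0.97 -5.84  4.78] turn -0.01
tilt [ 0.0377 -0.0154 -0.9992]
```

Request:
servo_tool:
  plan:
    - [-1,-0.2,-2,0.5,0]
    - [-1,-0.2,-2,0.8,0]
    - [-1,-0.1,-1,1,0]
    - [-1,0,0,1,0]
    - [-1,0,0,0,0]

```text
t: 20.13
tcp_pos: [0.4535, 0.2921, 0.1087]
eef_rot: [0.997, -0.076, 0.018, 0.003]
contact_force: [-0.6, -0.6, -2.6]
opening: 0.0172
```

Run:
```python
from chk import *
from gp import *
gp([.455,.289],.0985,-8.5)
s,im,d=snap('wrist','w12.png'); W=cloud('wrist',s,d); hsv=cv2.cvtColor(im,cv2.COLOR_RGB2HSV)
x,y,h=W[...,0],W[...,1],W[...,2]
b=(x>.5)&(x<.62)&(y>.2)&(y<.38)&(h>.022)&(h<.06)
print('blade',b.sum(), [np.median(h[b&(abs(x-q)<.006)]).round(4) for q in(.51,.56,.575)])
```

```text
t 20.13 tcp [0.4535 0.2921 0.1087] yaw -8.73 F [-0.6 -0.6 -2.6] op 0.0172
tool shift cm now axes [-0.03  0.26  1.02] turn -0.004
tilt [ 0.0358 -0.0096 -0.9993]
blade 1192 [np.float64(0.038), np.float64(0.0373), np.float64(0.0371)]
```

Request:
servo_tool:
  plan:
    - [-1,0,0.2,0.4,0]
    - [-1,0,0,0.3,0]
    - [-1,0,0,0.1,0]
    - [-1,0,0,0,0]

```text
t: 20.52
tcp_pos: [0.4544, 0.2869, 0.1014]
eef_rot: [0.997, -0.078, 0.019, 0.004]
contact_force: [-0.2, -0.3, -2.1]
opening: 0.0172
```

```bash
python3 -c "
from gp import *
gp([.455,.289],.0985,-8.5)"
```

```text
t 20.52 tcp [0.4544 0.2869 0.1014] yaw -8.95 F [-0.2 -0.3 -2.1] op 0.0172
tool shift cm now axes [-0.18 -0.24  0.28] turn -0.008
tilt [ 0.0371 -0.0109 -0.9993]
```

Request:
servo_tool:
  plan:
    - [-1,0,0,0.12,0]
    - [-1,0,0,0.08,0]
    - [-1,0,0,0,0]

```text
t: 20.77
tcp_pos: [0.4553, 0.2856, 0.1]
eef_rot: [0.997, -0.079, 0.02, 0.004]
contact_force: [-0.1, -0.3, -2.0]
opening: 0.0173
```

Request:
servo_tool:
  plan:
    - [0.3,0,0,0,0]
    - [0.3,0,0,0,0]
    - [0.3,0,0,0,0]
    - [0.3,0,0,0,0]
    - [0.3,0,0,0,0]

```text
t: 21.18
tcp_pos: [0.4564, 0.2863, 0.1015]
eef_rot: [0.997, -0.079, 0.021, 0.003]
contact_force: [-0.2, 0.2, 0.4]
opening: 0.0427
```

Request:
servo_tool:
  plan:
    - [0.3,0,0,-0.8,0]
    - [0.3,0,0,-2,0]
    - [0.3,0,0,-3,0]
    - [0.3,0,0,-3,0]
    - [0.3,0,0,-3,0]

```text
t: 21.6
tcp_pos: [0.4482, 0.2858, 0.2191]
eef_rot: [0.997, -0.078, 0.015, 0.006]
contact_force: [0.5, -0.3, -0.3]
opening: 0.0559
```

Request:
servo_tool:
  plan:
    - [0.3,0,0,-3,0]
    - [0.3,0,0,0,0]
    - [0.3,0,0,0,0]
    - [0.3,0,0,0,0]

```text
t: 21.93
tcp_pos: [0.4484, 0.289, 0.2605]
eef_rot: [0.997, -0.078, 0.021, 0.002]
contact_force: [0.2, -0.7, 0.6]
opening: 0.0568
```

Run:
```python
from look import *
go([.455,.289,.2],-8.5)
s,im,d=snap('wrist','w13.png'); W=cloud('wrist',s,d); hsv=cv2.cvtColor(im,cv2.COLOR_RGB2HSV)
x,y,h=W[...,0],W[...,1],W[...,2]
org=(hsv[...,0]<20)&(hsv[...,1]>130); fb=(x>.4)&(x<.62)&(y>.2)&(y<.38)
for n,m in(('post',org&fb&(h>.05)&(h<.066)),('foot',org&fb&(h>.009)&(h<.02)),('blade',~org&fb&(h>.022)&(h<.035))):
    if m.sum()>5: print(n,m.sum(),cv2.minAreaRect((W[m][:,:2]*1000).astype(np.float32)),np.median(h[m]))
s,im,d=snap('top','t2.png'); W=cloud('top',s,d); hsv=cv2.cvtColor(im,cv2.COLOR_RGB2HSV); J=jig(W.reshape(-1,3)).reshape(400,640,2)*1000
blue=(hsv[...,0]>95)&(hsv[...,0]<125)&(hsv[...,1]>100)
m=blue&(abs(W[...,2]-.0405)<.006)&(J[...,0]>-12)&(J[...,0]<80)&(abs(J[...,1])<45)
r=cv2.minAreaRect((W[m][:,:2]*1000).astype(np.float32)); print('top fence',r,'jig c',jig(np.array(r[0])/1000)*1000,' (start 619.17,-47.62)')
cv2.imwrite('pics/t2c.png',cv2.resize(im[100:270,130:430],None,fx=2.6,fy=2.6)[...,::-1])
```

```text
t 21.93 tcp [0.4484 0.289  0.2605] yaw -8.9 F [ 0.2 -0.7  0.6] op 0.0568
tool shift cm now axes [ 0.39 -0.11  6.07] turn -0.007
tilt [ 0.0417 -0.0081 -0.9991]
post 216 ((454.2551574707031, 284.98992919921875), (17.092559814453125, 17.14536476135254), 64.29327392578125) 0.05835488888393919
foot 923 ((466.46563720703125, 282.9737548828125), (28.890396118164062, 64.9312515258789), 81.1652603149414) 0.013504685459749699
blade 319 ((537.9346313476562, 271.4964599609375), (4.505380630493164, 78.54364776611328), 81.12767791748047) 0.028614157209729124
top fence ((619.0888061523438, -38.9460334777832), (20.46952247619629, 89.49871826171875), 87.64805603027344) jig c [[34.34022047 -0.5084603 ]]  (start 619.17,-47.62)
```

View pics/t2c.png

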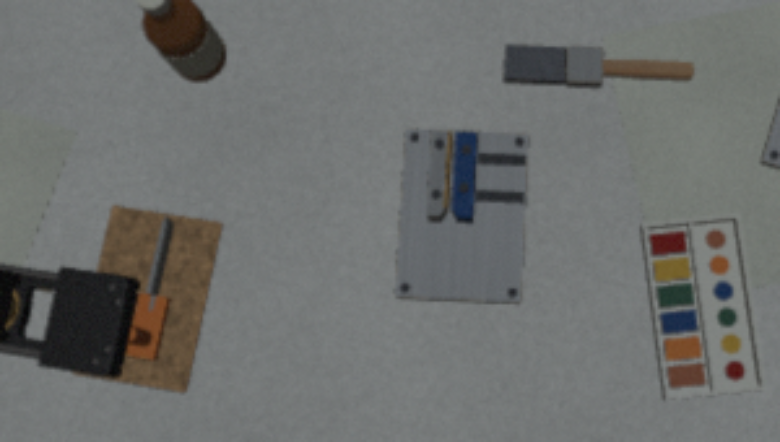

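Picture 6: the feeler stands on the mat with its post at (145,335). The fence at (465,175) is still closed up beside the rail, and the bottle, brush and palette are in place.

```bash
python3 -c "
from bench import *
print(job_done())"
```

```text
the job is handed in; nothing more can be done
None
```

The fence is set to the feeler, the feeler is back on the cork mat, and I handed the job in at about 22 s of the 72 s. No verdict was reported.

- **Insertion and snugging:** I slid the 5 mm feeler into the leftmost jig, with its foot about 1–3 mm short of the rail, and let go. I then pushed the fence up to a wrist force of 9.4 N, which puts roughly 4 N on the blade.
- **Drawing out:** The feeler came out straight with a drag of about 3–4 N.
- **Feeler at the end:** It stands upright and released, with the top of the post at 58 mm. The post is about 44 mm from the mat's centre, inside its edge. The gripper is clear of it, and the palette, bottle and brush look untouched.
- **Gap:** My two measurements disagree by nearly 1 mm. The wrist camera gave about 5.3 mm just before the draw, and the top camera gave about 4.5 mm at the end. Both are inside 3.7–6.5 mm.
- **Tool tilt:** The tool leaned by up to about 3° during the moves, which I could not correct. It did not affect the feeler or the fence that I could see.

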